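# Sweep the dried pieces off the tray deck and put the scraper away in its slot

### The arm

A 6-joint arm with a two-finger parallel gripper is mounted at the origin on the work surface. World frame = base frame: x ahead of the robot, y to its left, z up, the work surface at z = 0. Lengths are in m, angles in rad, forces in N, time in s.
With the tool pointing down it reaches from about 0.3 to 1 m from the base axis. Payload 5.1 kg.
Tool frame: the origin (TCP) lies at the very end of the fingers, on their centre line; the grasp point (between the pads) lies 19 mm behind it; z points along the fingers, y is the line along which they close (so a half turn about z gives the same grasp; the last joint's range is limited). The gripper opens to 95 mm and grips with 3 to 60 N. Pads are 20 mm wide; open, the fingers measure 119 mm over their backs; the gripper's body (75 mm by 180 mm) begins 59 mm behind the grasp point.
Start: joints at [1.21, 0.124, 1.65, -0, 1.367, -0.083], TCP at [0.178, 0.625, 0.182] pointing down, gripper open.
Joint ranges: [-2.61, 2.61], [-1.02, 2.33], [0.03, 2.71], [-1.35, 4.49], [0.32, 2.68], [-2.91, 2.91]. Speed limits (rad/s): [2.57, 2.57, 3.14, 3.14, 3.14, 3.14].

### API

Orientations are given as a unit quaternion [x, y, z, w].
In Python, from station import bot gives the robot as it stands.
- The arm moves only by the shell command python3 -m inch 'ROWS' [FORCE]. ROWS is JSON, a list that holds one entry, the list of rows, each a list of 7 numbers: the shift along the tool's x, y, z in units of 300 mm (1.0 is 300 mm), then the turn, a rotation vector about the tool's x, y, z in units of 6 degrees (1.0 is 6 degrees), then the opening, from -1 (shut) to 1 (fully open). In form: [[[x, y, z, ax, ay, az, claw], ...]]. A call has 1 to 10 rows; each row shifts and turns the commanded pose from where the row before left it, along the tool's axes as they then stand; what a row does not reach is not made up. A row lasts 1/12 s, in which the tool goes at most 41.7 mm and 7.16 degrees, less where a joint would pass 70% of its speed; a pose out of reach is approached as far as the arm can. A call with a number of a shift or a turn outside -1 to 1 is refused whole. A call with a gripper value outside its range is refused whole. The fingers move at their own pace and stop on an object; FORCE is the grip in N (left out, the last holds). Time passes only in rows, so rows that do not move let the fingers close. It gives the time, the measured TCP pose, the force, the opening and the grip force at its end, in the units of the state.
- bot.get_obs(): the state, without advancing time (a new reading comes with each control period).
- bot.read_camera(name): name is "scene" or "top" or "wrist"; returns (picture, depth): 400x640x3 uint8, red, green, blue; 400x640 float32, m along the optical axis (not along the pixel's ray), 0 where there is no reading.
- bot.calibration(name): a dict with "mtx" (3x3 intrinsics, pixels), "pose" (4x4, takes a point from camera to world coordinates); the wrist camera has in their place "T_tool_cam" (4x4, takes a point from camera to tool coordinates, whose origin is the TCP and whose axes are the flange's). Camera axes: x right, y up, looking along -z (the intrinsics and any distortion apply to the point x, -y, -z); pixel columns grow to the right and rows downward; lengths in m; the calibration is good to about 2 mm. A picture is of the moment at which its call begins: read the wrist's pose just before it. calibration takes no time and is no camera call.
- bot.finish_job(): hands the job in; it is judged then, once.
The state is a dict: "time_s": time; "joints": joint angles; "qd": joint speeds; "joint_efforts": joint torques, N m; "position": TCP position; "tcp_rot": TCP orientation; "contact_force": force on the tool from outside, world axes, zero at the start; "moment": the same for the moment, N m; "width": finger opening in m; "gripper_force": force on a finger pad.
Only numpy, scipy, OpenCV 4.12 (cv2) and the standard library are available. Lean on these libraries where they do the work, as an engineer would, in place of code of your own. Each camera call takes 0.05 s, during which the arm holds its last target. There are 200 camera calls.

### The job

Take the bench scraper from its draining stand and with its blade sweep all three dried casein pieces off the raised deck of the white tray into the trough at the tray's far end, without the gripper touching the pieces. Then slide the scraper, blade down, fully home into the long empty slot of the wooden block and let go of it. Leave the beaker, the flask and the small card scraper where they are.

Things in the scene. Friction and masses are not known exactly. Their poses are not given: they have to be found in the camera images.
- scraper: Bench scraper standing upright, blade down, symmetric under a half turn. Steel blade 5 thick (x) x 100 wide (y) x 72 high (z); on its top edge a dark wooden handle 20 (x) x 80 (y) x 28 (z), from 70 to 98 above the blade's lower edge. Origin: middle of the blade's lower edge; z up. Mass about 0.28 kg. Grasp the handle across its 20 mm.
- stand: Steel draining stand, fixed, base 60 (x) x 130 (y) x 8, with four posts up to 30 high that hold the scraper loosely on edge in an 8 mm gap along the stand's y. Origin: centre of the underside. The scraper's lower edge rests at 8 above the table.
- tray: White plastic tray, fixed, 280 (x) x 200 (y), walls 5 thick and 40 high, all round. Origin: centre of the underside. Inside, a raised flat deck from x = -135 to x = +40 with its top at 30 high; from x = +40 to x = +135 an open trough with its floor at 5 high. Inner width 190 (y from -95 to +95). The tray's x points from the deck to the trough.
- deck_edge (a point): Middle of the deck's upper edge over the trough, 30 above the table (tray x = +40, y = 0); axes as the tray's.
- piece_a: Brown-orange dried casein piece, square 20 x 20 x 8, lying on the deck at the start. Origin: its centre.
- piece_b: Brown-orange dried casein piece, oblong 26 x 18 x 8, lying on the deck at the start. Origin: its centre.
- piece_c: Brown-orange dried casein piece, round, diameter 22, 8 thick, lying on the deck at the start. Origin: its centre.
- rack: Light wooden block, fixed, 130 (x) x 140 (y) x 55 high, with two upright slots open at the top, both running along its y. Origin: centre of the underside. Long slot, for the bench scraper, centred at x = -30, 7.5 wide, 104.5 long, 45 deep, chamfered 2 at the mouth. Short slot, centred at x = +45, 62.5 long, holding the small card scraper.
- rack_hole0 (a point): Centre of the long slot's mouth, level with the block's top, 55 above the table; axes as the block's; the slot floor is 45 below it.
- card: Small steel card scraper 5 x 58 x 60 high standing in the short slot of the block, showing 15 above it. Origin: middle of its lower edge. Bystander.
- beaker: Clear plastic beaker, diameter 68, 90 high. Origin: centre of the underside. Bystander.
- flask: Amber conical flask, base diameter 76, 110 high. Origin: centre of the underside. Bystander.

How it is judged:
By the outcome, as a careful person would: the job done as asked, in the order asked, and still so for the second after the job is handed in, with the robot touching nothing.
It also fails if it takes over 58 s, if anything falls off the work surface, if the arm or the gripper's body presses on something with over 40 N, if the wrist force passes 120 N, or if a joint passes its speed limit or range.

## Working session

There is one attempt and no reset: what is moved stays moved. The work goes in short steps, Python scripts to look and compute and a shell command to move; the robot and the scene stay as the last step left them, time stands still between calls to the robot, and variables do not carry over. Pictures are saved under pics/ and viewed, at most 12 in all, crops included, and the job is handed in when it is done.

```bash
mkdir -p pics; ls
python3 - <<'E'
from station import bot
import cv2,numpy as np
for n in ("top","scene"):
    p,d=bot.read_camera(n); c=bot.calibration(n)
    cv2.imwrite(f"pics/{n}0.png",p[:,:,::-1]); np.savez(f"{n}0.npz",p=p,d=d,mtx=c["mtx"],pose=c["pose"])
    print(n,np.round(c["mtx"],1).tolist(),np.round(c["pose"],3).tolist(),c.keys())
o=bot.get_obs();print(o)
E
```

```text
pics
top [[511.6, 0.0, 314.4], [0.0, 511.6, 195.1], [0.0, 0.0, 1.0]] [[0.027, 0.995, -0.095, 0.467], [-1.0, 0.027, 0.002, 0.018], [0.004, 0.095, 0.995, 1.157], [0.0, 0.0, 0.0, 1.0]] dict_keys(['mtx', 'pose'])
scene [[416.1, 0.0, 314.9], [0.0, 416.1, 204.7], [0.0, 0.0, 1.0]] [[-0.589, -0.457, 0.666, 1.147], [0.808, -0.322, 0.494, 0.451], [-0.011, 0.829, 0.559, 0.564], [0.0, 0.0, 0.0, 1.0]] dict_keys(['mtx', 'pose'])
{'time_s': 0.1, 'joints': array([ 1.21040047e+00,  1.24453184e-01,  1.65155559e+00, -2.31875765e-05,
        1.36748102e+00, -8.25996490e-02]), 'qd': array([-0.00033865, -0.00173404, -0.00456205,  0.00014488, -0.00197613,
       -0.00063759]), 'joint_efforts': array([ 5.03762039e-04, -4.18883979e+01, -3.61094713e+01,  7.77196465e-02,
        4.61604435e-02, -5.34408673e-05]), 'position': array([0.17805991, 0.62446283, 0.18119069]), 'tcp_rot': array([ 1.38449521e-01,  9.90369037e-01, -9.27887130e-04, -1.97316253e-04]), 'contact_force': array([ 0.28213324,  1.16016008, -0.47480791]), 'moment': array([0.00922754, 0.0238663 , 0.03858879]), 'gripper_force': 0.0, 'width': 0.09517202600372332}
```

View pics/top0.png

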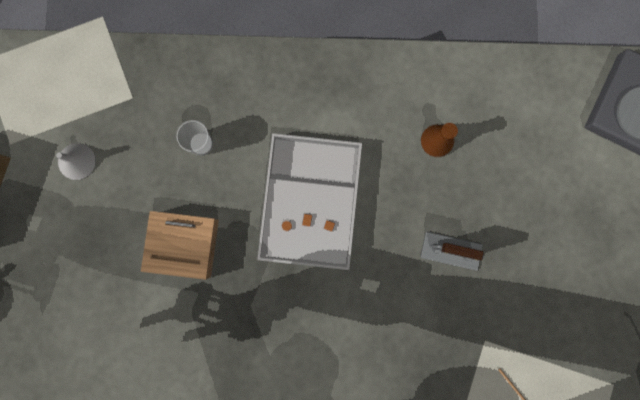

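View pics/scene0.png

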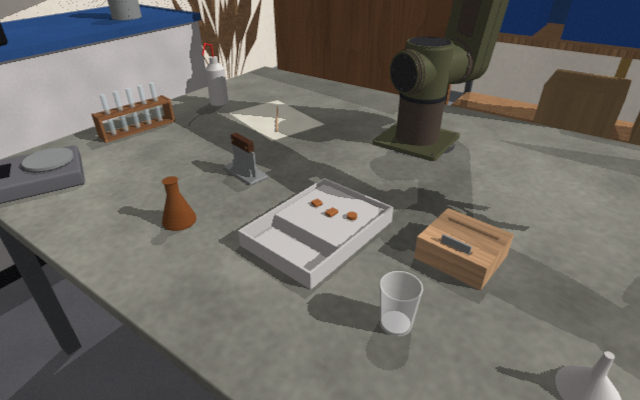

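The top view shows the tray at about (310,200) with its trough up (world +x) and the pieces at (287,225), (308,219) and (330,226). The rack is at (180,245) with the long slot at (176,259), the scraper is at (462,251), the beaker at (194,138) and the flask at (438,140).

```bash
cat > h.py <<'E'
import numpy as np,cv2
def ray(px,c,z,pose=None):
    px=np.atleast_2d(np.asarray(px,float)); M=c["mtx"]; P=c["pose"] if pose is None else pose
    d=np.c_[(px[:,0]-M[0,2])/M[0,0],-(px[:,1]-M[1,2])/M[1,1],-np.ones(len(px))]@P[:3,:3].T
    return P[:3,3]+d*((np.asarray(z)-P[2,3])/d[:,2])[:,None]
def proj(X,c,pose=None):
    P=c["pose"] if pose is None else pose; M=c["mtx"]
    q=(np.atleast_2d(X)-P[:3,3])@P[:3,:3]
    return np.c_[M[0,2]+M[0,0]*q[:,0]/-q[:,2],M[1,2]-M[1,1]*q[:,1]/-q[:,2]]
def blobs(m,amin=20):
    n,l,s,c=cv2.connectedComponentsWithStats(m.astype(np.uint8))
    return sorted([(s[i,4],l==i) for i in range(1,n) if s[i,4]>=amin],key=lambda t:-t[0])
def rect(m,c,z):
    ys,xs=np.nonzero(m); X=ray(np.c_[xs,ys],c,z)[:,:2]
    (cx,cy),(w,h),a=cv2.minAreaRect((X*1000).astype(np.float32))
    if h>w: w,h,a=h,w,a+90
    return np.round([cx,cy,w,h,a],1)  # mm, long-axis angle deg
E
cat > m0.py <<'E'
from h import *
c=np.load("top0.npz"); p=c["p"]; d=c["d"]
hsv=cv2.cvtColor(p,cv2.COLOR_RGB2HSV); H,S,V=cv2.split(hsv)
def win(m,x0,x1,y0,y1):
    w=np.zeros_like(m); w[y0:y1,x0:x1]=m[y0:y1,x0:x1]; return w
pc=win((S>120)&(H<20),262,355,182,265)
for a,m in blobs(pc): print("piece",a,rect(m,c,.036))
wood=win((S>60)&(H<25),130,225,200,285)
a,m=blobs(wood)[0]; m=cv2.morphologyEx(m.astype(np.uint8),cv2.MORPH_CLOSE,np.ones((9,9)))
print("rack",a,rect(m,c,.055))
hd=win((S>120)&(H<20),420,500,230,275)
for a,m in blobs(hd): print("handle",a,rect(m,c,.106),"depthz",np.round(1.157-np.median(d[m]),3))
tr=win((S<30)&(V>120),250,370,125,275)
a,m=blobs(tr)[0]; print("tray",a,rect(m,c,.04))
for z in (.03,.04,.055): pass
# world heights map
ys,xs=np.mgrid[:400,:640]
M=c["mtx"];P=c["pose"]
q=np.stack([(xs-M[0,2])/M[0,0]*d,-(ys-M[1,2])/M[1,1]*d,-d],-1)@P[:3,:3].T+P[:3,3]
for n,(u,v) in dict(deck=(300,245),trough=(315,160),racktop=(180,240),table=(390,200),slot=(176,259)).items(): print(n,np.round(q[v,u],3))
g=p[:,:,::-1]
o=np.hstack([cv2.resize(g[205:285,135:225],None,fx=4,fy=4,interpolation=0),cv2.resize(g[215:295,410:500],None,fx=4,fy=4,interpolation=0)])
cv2.imwrite("pics/crop1.png",o)
E
python3 m0.py
```

```text
piece 80 [519.8  31.3  23.2  15.9 170.3]
piece 66 [508.3 -17.2  17.6  17.6 155. ]
piece 61 [505.5  76.4  17.5  15.3  91.6]
rack 4275 [457.6 302.2 151.2 132.8  84.8]
handle 314 [ 460.9 -288.9   81.9   17.    79.2] depthz 0.11
tray 8942 [561.8  26.2 281.7 200.9 175.4]
deck [0.464 0.045 0.026]
trough [0.657 0.017 0.006]
racktop [0.468 0.302 0.052]
table [ 0.571 -0.156 -0.   ]
slot [0.425 0.322 0.004]
```

View pics/crop1.png

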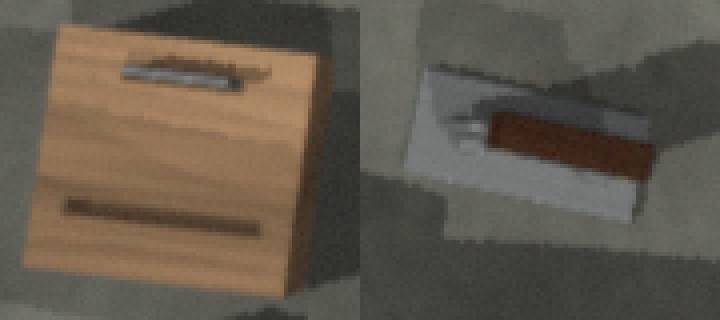

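The crop shows the rack's long slot near the bottom and the card slot near the top. The scraper is in its stand with the long axis at about 79°. Next I'll turn the tool, then look at the rack with the wrist camera.

```bash
python3 -m inch '[[[0,0,0,0,0,1,1],[0,0,-0.05,0,0,1,1],[0,0,-0.05,0,0,1,1],[0,0,-0.05,0,0,1,1],[0,0,-0.05,0,0,1,1],[0,0,-0.05,0,0,1,1],[0,0,-0.05,0,0,1,1],[0,0,-0.05,0,0,1,1],[0,0,-0.05,0,0,1,1],[0,0,-0.05,0,0,1,1]]]'
python3 -m inch '[[[0,0,0,0,0,1,1],[0,0,0,0,0,1,1],[0,0,0,0,0,1,1]]]'
cat > st.py <<'E'
from station import bot
from scipy.spatial.transform import Rotation as R
import numpy as np
def to(x,y,z,yaw):
    o=bot.get_obs(); A=R.from_quat(o["tcp_rot"]).as_matrix()
    yw=np.degrees(np.arctan2(A[1,1],A[0,1]))
    s=A.T@(np.array([x,y,z])-o["position"])
    print("t",o["time_s"],"pos",np.round(o["position"],4),"yaw",round(yw,2),"tz",np.round(A[:,2],4),"w",round(o["width"],4),"gf",round(o["gripper_force"],1),"F",np.round(o["contact_force"],1))
    print("turn first az units",round((yw-yaw)/6,3),"shift units",np.round(s/.3,4), "rows>=",np.ceil(np.linalg.norm(s)/.04))
E
cat > m1.py <<'E'
from h import *; from st import *
print(np.round(bot.calibration("wrist")["T_tool_cam"],4).tolist(),np.round(bot.calibration("wrist")["mtx"],1).tolist())
c=np.load("top0.npz")
# slot ends from crop pixels (scale 4, origin 135,205)
e=ray(np.array([[62,206],[260,230]])/4+[135,205],c,.055); print(np.round(e,4),e.mean(0),np.linalg.norm(e[0]-e[1]),np.degrees(np.arctan2(*(e[0]-e[1])[[1,0]])))
to(.43,.30,.25,-5)
E
python3 m1.py
```

```text
time_s: 0.93
position: [0.1782, 0.6248, 0.3174]
tcp_rot: [0.617, 0.787, -0.001, 0.0]
contact_force: [0.2, 0.6, -0.1]
width: 0.0954
gripper_force: 0.0
time_s: 1.18
position: [0.1782, 0.625, 0.3172]
tcp_rot: [0.733, 0.681, -0.0, 0.0]
contact_force: [0.1, -0.2, -0.5]
width: 0.0949
gripper_force: 0.0
[[0.0005, 0.9671, 0.2544, 0.0697], [1.0, -0.0006, 0.0003, -0.0004], [0.0004, 0.2544, -0.9671, -0.2032], [0.0, 0.0, 0.0, 1.0]] [[357.2, 0.0, 318.4], [0.0, 357.2, 200.9], [0.0, 0.0, 1.0]]
[[0.4309 0.3628 0.055 ]
 [0.421  0.2565 0.055 ]] [0.42594348 0.30962378 0.055     ] 0.10672174166650403 84.68516757151676
t 1.1833 pos [0.1782 0.625  0.3172] yaw -4.21 tz [-1.e-04 -3.e-04 -1.e+00] w 0.0949 gf 0.0 F [ 0.1 -0.2 -0.5]
turn first az units 0.131 shift units [-1.0187  0.9165  0.2242] rows>= 11.0
```

```bash
python3 -m inch '[[[-0.05,0.045,0,0,0,0,1],[-0.09,0.085,0,0,0,0,1],[-0.09,0.085,0,0,0,0,1],[-0.09,0.085,0,0,0,0,1],[-0.09,0.085,0,0,0,0,1],[-0.09,0.085,0.05,0,0,0,1],[-0.09,0.085,0.05,0,0,0,1],[-0.09,0.085,0.05,0,0,0,1],[-0.09,0.085,0.05,0,0,0,1],[-0.09,0.085,0.05,0,0,0.13,1]]]'
python3 -m inch '[[[-0.09,0.06,0.05,0,0,0,1],[-0.06,0.03,0.05,0,0,0,1],[-0.03,0.02,0.05,0,0,0,1],[0,0,0.05,0,0,0,1],[0,0,0.03,0,0,0,1],[0,0,0,0,0,0,1],[0,0,0,0,0,0,1]]]'
cat > wr.py <<'E'
from h import *; from st import *
def wrist(n):
    o=bot.get_obs(); p,d=bot.read_camera("wrist"); k=bot.calibration("wrist")
    T=np.eye(4); T[:3,:3]=R.from_quat(o["tcp_rot"]).as_matrix(); T[:3,3]=o["position"]
    c=dict(mtx=k["mtx"],pose=T@k["T_tool_cam"],p=p,d=d,tcp=T); np.savez(n+".npz",**c)
    cv2.imwrite(f"pics/{n}.png",p[:,:,::-1]); return c
E
python3 - <<'E'
from wr import *
wrist("w1"); to(.426,.31,.16,-5.2)
E
```

```text
time_s: 2.02
position: [0.4037, 0.3493, 0.2413]
tcp_rot: [0.736, 0.678, -0.0, -0.0]
contact_force: [0.1, 0.5, -0.6]
width: 0.0953
gripper_force: 0.0
time_s: 2.6
position: [0.4311, 0.2946, 0.1729]
tcp_rot: [0.735, 0.678, -0.001, -0.0]
contact_force: [0.0, 0.4, 1.0]
width: 0.0953
gripper_force: 0.0
t 2.65 pos [0.4316 0.295  0.1739] yaw -4.66 tz [ 4.e-04  3.e-04 -1.e+00] w 0.095 gf 0.0 F [-0.6  0.1 -0.7]
turn first az units 0.091 shift units [ 0.0482 -0.0226  0.0463] rows>= 1.0
```

View pics/w1.png

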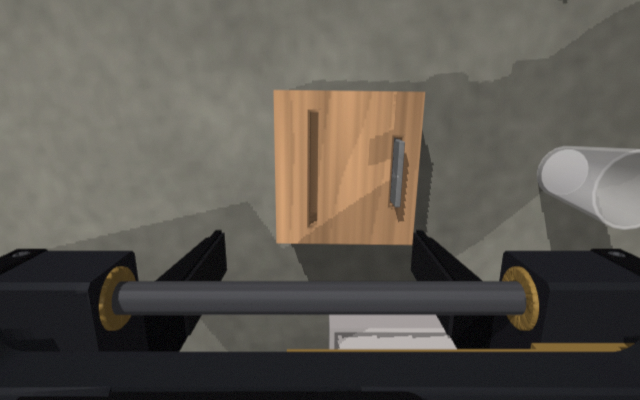

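The wrist view shows the rack top at cols 275–424, rows 90–244. The long slot runs from about (313,110) to (312,226), and the card is at (398,172).

```bash
cat > m2.py <<'E'
from wr import *
import sys
c=np.load((sys.argv[1] if len(sys.argv)>1 else "w1")+".npz"); p=c["p"]; hsv=cv2.cvtColor(p,cv2.COLOR_RGB2HSV); H,S,V=cv2.split(hsv)
b=[blobs((S>60)&(H<25)&(V>60))[0][1]][0]
top=cv2.morphologyEx(b.astype(np.uint8),cv2.MORPH_CLOSE,np.ones((25,25)))
print("rack",rect(top,c,.055))
w=np.zeros((400,640),bool); w[100:235,302:328]=1
print("V row 160",V[160,300:330].tolist())
# slot edges: sub-pixel half-level per row
g=cv2.GaussianBlur(V,(1,5),0).astype(float); L=[];Rr=[]
for r in range(118,218):
    s=g[r,300:330]; lo=s.min(); i=s.argmin(); hl=(s[:i+1].max()*.5+lo*.5); hr=(np.median(s[-8:])+lo)/2
    a=i
    while a>0 and s[a]<hl:a-=1
    L.append((300+a+(s[a]-hl)/(s[a]-s[a+1]),r))
    a=i
    while a<29 and s[a]<hr:a+=1
    Rr.append((300+a-(s[a]-hr)/(s[a]-s[a-1]),r))
L=ray(L,c,.055)[:,:2];Rr=ray(Rr,c,.055)[:,:2]
for n,e in(("L",L),("R",Rr)):
    k=np.polyfit(e[:,1],e[:,0],1); res=e[:,0]-np.polyval(k,e[:,1]); k=np.polyfit(e[abs(res)<.0015,1],e[abs(res)<.0015,0],1); print(n,"x at y=.31:",np.polyval(k,.31)," ang",90-np.degrees(np.arctan(k[0])),"sd",res.std())
for col in (311,313,315): print(col,V[104:116,col].tolist(),V[218:232,col].tolist())
print(np.round(ray([[313,110],[312,226]],c,.055),4))
E
python3 m2.py
```

```text
rack [457.  305.5 141.8 131.4  84.6]
V row 160 [179, 177, 178, 181, 184, 184, 182, 149, 116, 103, 87, 95, 97, 98, 100, 102, 105, 119, 158, 165, 173, 174, 175, 171, 166, 168, 173, 174, 177, 184]
L x at y=.31: 0.421562049200434  ang 84.51358637801175 sd 4.455929767639334e-05
R x at y=.31: 0.43049389731043525  ang 84.67754523840338 sd 0.00010747620786602332
311 [180, 181, 181, 180, 179, 158, 132, 117, 101, 93, 93, 94] [85, 86, 83, 79, 85, 123, 143, 133, 129, 138, 150, 160, 164, 163]
313 [176, 176, 177, 175, 167, 153, 139, 126, 110, 97, 99, 97] [86, 85, 82, 91, 115, 138, 145, 144, 147, 156, 167, 172, 164, 154]
315 [172, 170, 171, 170, 167, 156, 147, 134, 114, 100, 98, 98] [85, 82, 87, 127, 150, 146, 151, 162, 166, 157, 149, 147, 146, 146]
[[0.4312 0.3619 0.055 ]
 [0.4212 0.2559 0.055 ]]
```

```bash
python3 -m inch '[[[-0.07,0.01,-0.03,0,0,0,1],[-0.13,0.017,-0.03,0,0,0,1],[-0.13,0.017,-0.03,0,0,0,1],[-0.13,0.017,-0.03,0,0,0,1],[-0.13,0.017,-0.03,0,0,0,1],[-0.13,0.017,0,0,0,0,1],[-0.13,0.017,0,0,0,0,1],[-0.13,0.017,0,0,0,0,1],[-0.13,0.017,0,0,0,0,1],[-0.13,0.017,0,0,0,0,1]]]'
python3 -m inch '[[[-0.13,0.017,0,0,0,0,1],[-0.13,0.017,0,0,0,0,1],[-0.13,0.017,0,0,0,0,1],[-0.13,0.017,0,0,0,0,1],[-0.12,0.017,0,0,0,0,1],[-0.06,0.01,0,0,0,0,1],[0,0,0,0,0,0.5,1],[0,0,0,0,0,0.5,1],[0,0,0,0,0,0,1]]]'
cat > m3.py <<'E'
from wr import *
c=wrist("w2"); p=c["p"]; H,S,V=cv2.split(cv2.cvtColor(p,cv2.COLOR_RGB2HSV))
for a,m in blobs((S>110)&(H<20)&(V>25),100)[:4]:
    ys,xs=np.nonzero(m); print(a,xs.min(),xs.max(),ys.min(),ys.max(),rect(m,c,.106))
to(.461,-.289,.2,-10.8)
E
python3 m3.py
```

```text
time_s: 3.48
position: [0.4504, -0.0819, 0.2204]
tcp_rot: [0.735, 0.678, 0.001, 0.002]
contact_force: [0.3, 0.2, 1.5]
width: 0.0953
gripper_force: 0.0
time_s: 4.23
position: [0.4618, -0.2924, 0.2197]
tcp_rot: [0.77, 0.638, 0.0, 0.001]
contact_force: [-0.3, 0.0, 0.0]
width: 0.0951
gripper_force: 0.0
5884 495 621 66 135 [ 674.8 -261.2  106.1   57.1  159.4]
1745 306 326 143 229 [ 459.5 -293.    79.9   18.3   78.8]
1342 287 633 343 351 [ 573.  -485.9  355.4    9.6  169.2]
916 502 539 266 330 [ 638.  -441.9   74.9   32.3   93.7]
t 4.2833 pos [ 0.4618 -0.2921  0.2197] yaw -10.61 tz [ 0.0015 -0.0012 -1.    ] w 0.0949 gf 0.0 F [0.2 0.2 0.3]
turn first az units 0.032 shift units [ 0.0097 -0.0045  0.0655] rows>= 1.0
```

View pics/w2.png

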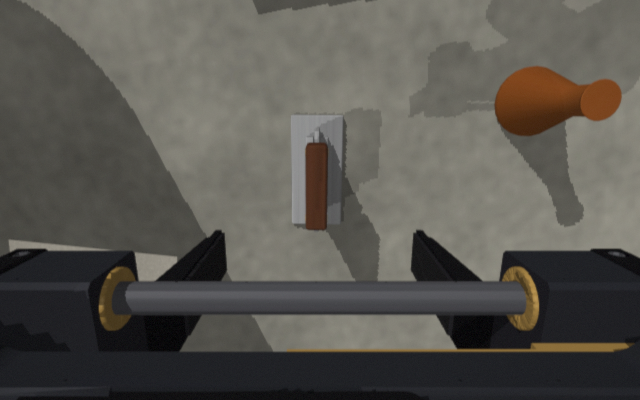

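The wrist view shows the handle at cols 306–326, rows 143–229, between the open fingers and clear of everything. Now I'll descend and grasp.

```bash
python3 -m inch '[[[-0.004,-0.007,0.06,0,0,0.07,1],[0,0,0.1,0,0,0,1],[0,0,0.1,0,0,0,1],[0,0,0.1,0,0,0,1],[0,0,0.08,0,0,0,1],[0,0,0.049,0,0,0,1],[0,0,0,0,0,0,1]]]'
python3 -m inch '[[[0,0,0,0,0,0,-0.5],[0,0,0,0,0,0,-1],[0,0,0,0,0,0,-1],[0,0,0,0,0,0,-1],[0,0,0,0,0,0,-1],[0,0,0,0,0,0,-1],[0,0,0,0,0,0,-1]]]' 45
python3 -c "
from st import *
to(.4595,-.293,.073,-11.1)"
```

```text
time_s: 4.87
position: [0.4568, -0.2903, 0.068]
tcp_rot: [0.772, 0.636, -0.001, -0.003]
contact_force: [-0.9, 0.1, -0.6]
width: 0.0949
gripper_force: 0.0
time_s: 5.45
position: [0.459, -0.2928, 0.0721]
tcp_rot: [0.772, 0.635, 0.0, 0.0]
contact_force: [-0.5, 0.4, -1.0]
width: 0.0536
gripper_force: 0.0
t 5.45 pos [ 0.459  -0.2928  0.0721] yaw -11.12 tz [ 6.e-04 -5.e-04 -1.e+00] w 0.0536 gf 0.0 F [-0.5  0.4 -1. ]
turn first az units -0.003 shift units [-0.0002  0.0019 -0.0029] rows>= 1.0
```

```bash
python3 -m inch '[[[0,0,0,0,0,0,-1],[0,0,0,0,0,0,-1],[0,0,0,0,0,0,-1],[0,0,0,0,0,0,-1],[0,0,0,0,0,0,-1],[0,0,0,0,0,0,-1],[0,0,0,0,0,0,-1],[0,0,0,0,0,0,-1],[0,0,0,0,0,0,-1]]]'
```

```text
time_s: 6.2
position: [0.4588, -0.2926, 0.0716]
tcp_rot: [0.772, 0.635, -0.0, -0.0]
contact_force: [1.8, -0.5, 0.4]
width: 0.0186
gripper_force: 45.0
```

```bash
python3 -m inch '[[[0,0,-0.03,0,0,0,-1],[0,0,-0.06,0,0,0,-1],[0,0,-0.08,0,0,0,-1],[0,0,-0.1,0,0,0,-1],[0,0,-0.1,0,0,0,-1],[0,0,-0.05,0,0,0,-1],[0,0,0,0,0,-0.54,-1],[0,0,0,0,0,-0.54,-1],[0,0,0,0,0,0,-1],[0,0,0,0,0,0,-1]]]'
python3 - <<'E'
from wr import *
c=wrist("w3"); p=c["p"]; H,S,V=cv2.split(cv2.cvtColor(p,cv2.COLOR_RGB2HSV))
for a,m in blobs((S>110)&(H<20)&(V>25),60)[:6]:
    ys,xs=np.nonzero(m); print(a,xs.min(),xs.max(),ys.min(),ys.max())
to(.4695,.0637,.19,-4.6)
E
```

```text
time_s: 7.03
position: [0.4584, -0.2923, 0.1974]
tcp_rot: [0.736, 0.677, -0.0, -0.0]
contact_force: [0.2, 0.4, -2.9]
width: 0.0186
gripper_force: 45.0
6396 512 639 90 160
4160 300 338 168 280
1036 210 472 342 351
369 356 367 266 330
319 270 280 266 330
183 109 193 349 351
t 7.0833 pos [ 0.4584 -0.2924  0.1972] yaw -4.71 tz [-8.e-04  7.e-04 -1.e+00] w 0.0188 gf 45.0 F [ 0.3  0.6 -2.8]
turn first az units -0.019 shift units [ 1.1859 -0.0607  0.0249] rows>= 9.0
```

View pics/w3.png

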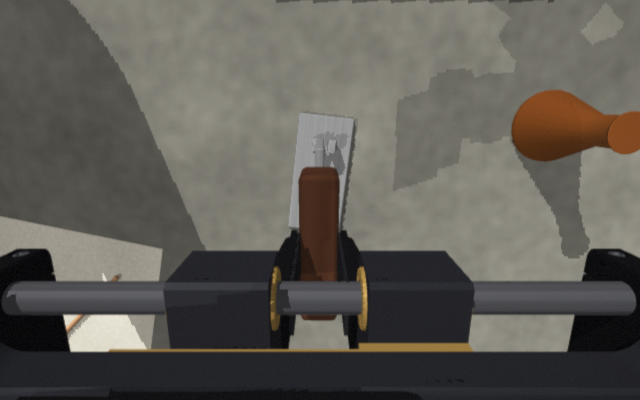

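The scraper is held square. The handle's far end is at about (319,168) and the handle is cols 300–338. I'll measure its offset in the hand.

```bash
cat > m4.py <<'E'
from wr import *
import sys
c=np.load(sys.argv[1]+".npz"); p=c["p"]; H,S,V=cv2.split(cv2.cvtColor(p,cv2.COLOR_RGB2HSV))
m=(S>110)&(H<20)&(V>25); P=np.linalg.inv(c["tcp"])@c["pose"]
rows=[(r,np.nonzero(m[r,280:360])[0]+280) for r in range(166,232,6)]
for r,x in rows:
    if len(x)>5:
        e=ray([[x.min()-.5,r],[x.max()+.5,r]],c,-.0344,P); print(r,x.min(),x.max(),np.round(e[:,:2]*1000,1).tolist(),"mid y",round(e[:,1].mean()*1000,2))
col=np.nonzero(m[:,319])[0]; print(col.min(),np.round(ray([[319,col.min()-.5]],c,-.0344,P)*1000,1), V[160:180,319].tolist())
E
python3 m4.py w3
```

```text
172 302 335 [[39.6, -8.5], [39.6, 7.8]] mid y -0.38
178 300 337 [[36.7, -9.5], [36.7, 8.8]] mid y -0.38
184 300 337 [[33.8, -9.5], [33.8, 8.8]] mid y -0.38
190 300 338 [[30.8, -9.6], [30.8, 9.3]] mid y -0.13
196 300 337 [[27.8, -9.6], [27.8, 8.9]] mid y -0.37
202 300 337 [[24.8, -9.7], [24.8, 8.9]] mid y -0.37
208 300 337 [[21.7, -9.7], [21.7, 9.0]] mid y -0.37
214 300 337 [[18.6, -9.7], [18.6, 9.0]] mid y -0.37
220 300 337 [[15.5, -9.8], [15.5, 9.1]] mid y -0.37
226 300 336 [[12.4, -9.8], [12.4, 8.6]] mid y -0.61
168 [[ 41.8  -0.1 -34.4]] [133, 133, 134, 132, 133, 130, 117, 90, 77, 74, 73, 71, 70, 72, 77, 79, 81, 81, 79, 75]
```

```bash
python3 -m inch '[[[0.05,-0.002,0,0,0,0,-1],[0.1,-0.006,0,0,0,0,-1],[0.12,-0.006,0,0,0,0,-1],[0.12,-0.006,0,0,0,0,-1],[0.12,-0.006,0,0,0,0,-1],[0.12,-0.006,0,0,0,0,-1],[0.12,-0.006,0,0,0,0,-1],[0.12,-0.006,0,0,0,0,-1],[0.12,-0.006,0,0,0,0,-1],[0.12,-0.006,0,0,0,0,-1]]]'
python3 -m inch '[[[0.05,-0.003,0.05,0,0,0,-1],[0.025,-0.003,0.05,0,0,0,-1],[0,0,0.05,0,0,0,-1],[0,0,0.05,0,0,0,-1],[0,0,0.05,0,0,0,-1],[0,0,0.03,0,0,0,-1],[0,0,0,0,0,0,-1],[0,0,0,0,0,0,-1]]]'
python3 -c "
from st import *
to(.4695,.0637,.096,-4.6)"
```

```text
time_s: 7.92
position: [0.468, 0.043, 0.1975]
tcp_rot: [0.735, 0.678, 0.0, -0.0]
contact_force: [1.0, 0.1, -2.8]
width: 0.0186
gripper_force: 45.0
time_s: 8.58
position: [0.4684, 0.0635, 0.1133]
tcp_rot: [0.735, 0.678, -0.0, -0.0]
contact_force: [-0.4, -0.6, -3.0]
width: 0.0187
gripper_force: 45.0
t 8.5833 pos [0.4684 0.0635 0.1133] yaw -4.65 tz [-1.2e-03  1.0e-04 -1.0e+00] w 0.0187 gf 45.0 F [-0.4 -0.6 -3. ]
turn first az units -0.008 shift units [0.0011 0.0037 0.0578] rows>= 1.0
```

```bash
python3 -m inch '[[[0,0,0.03,0,0,0,-1],[0,0,0.02,0,0,0,-1],[0,0,0.008,0,0,0,-1],[0,0.01,0,0,0,0,-1],[0,0.02,0,0,0,0,-1],[0,0.03,0,0,0,0,-1],[0,0.03,0,0,0,0,-1],[0,0.03,0,0,0,0,-1],[0,0.03,0,0,0,0,-1],[0,0.03,0,0,0,0,-1]]]'
python3 - <<'E'
from wr import *
p,d=bot.read_camera("scene"); cv2.imwrite("pics/s1.png",cv2.resize(p[150:300,220:420,::-1],None,fx=3,fy=3))
to(.562,.026,.096,-4.6)
E
```

```text
time_s: 9.42
position: [0.524, 0.0587, 0.0963]
tcp_rot: [0.735, 0.678, -0.0, 0.0]
contact_force: [-0.3, 1.0, -1.9]
width: 0.0187
gripper_force: 45.0
t 9.4667 pos [0.5255 0.0585 0.0966] yaw -4.66 tz [ 2.1e-03 -1.0e-04 -1.0e+00] w 0.0185 gf 45.0 F [ 0.9 -0.4 -2.2]
turn first az units -0.01 shift units [-0.0982  0.13    0.0022] rows>= 2.0
```

View pics/s1.png

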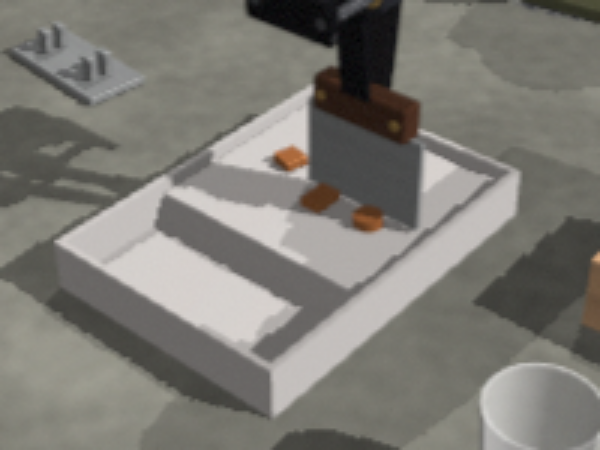

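The scene crop shows the blade behind two pieces at (320,197) and (368,218). The third is clear of it at (290,158). I'll carry on past the deck edge.

```bash
python3 -m inch '[[[0,0.03,0,0,0,0,-1],[0,0.035,0,0,0,0,-1],[0,0.035,0,0,0,0,-1],[0,0.035,0,0,0,0,-1],[0,0.035,0,0,0,0,-1],[0,0.035,0,0,0,0,-1],[0,0.035,0,0,0,0,-1],[0,0.035,0,0,0,0,-1],[0,0.03,0,0,0,0,-1],[0,0.02,0,0,0,0,-1]]]'
python3 -m inch '[[[0,0,0,0,0,0,-1],[0,0,-0.05,0,0,0,-1],[0,0,-0.08,0,0,0,-1],[0,-0.03,-0.08,0,0,0,-1],[-0.05,-0.1,0,0,0,0,-1],[-0.05,-0.1,0,0,0,0,-1],[-0.05,-0.1,0,0,0,0,-1],[-0.05,-0.1,0,0,0,0,-1],[0,-0.07,0,0,0,0,-1],[0,0,0,0,0,0,-1]]]'
python3 - <<'E'
from wr import *
for n in("scene","top"):
    p,d=bot.read_camera(n); k=bot.calibration(n); c=dict(mtx=k["mtx"],pose=k["pose"])
    if n=="scene": cv2.imwrite("pics/s2.png",cv2.resize(p[150:300,220:420,::-1],None,fx=3,fy=3))
    H,S,V=cv2.split(cv2.cvtColor(p,cv2.COLOR_RGB2HSV)); m=(S>120)&(H<20)
    w=np.zeros_like(m)
    if n=="top": w[130:268,262:360]=1
    else: w[170:280,240:395]=1
    for a,b in blobs(m&w): print(n,a,"deck",rect(b,c,.034)[:2],"trough",rect(b,c,.009)[:2])
u=np.radians(-4.6);lx,ly=-.095,-.035
to(.5618+np.cos(u)*lx-np.sin(u)*ly,.0262+np.sin(u)*lx+np.cos(u)*ly,.096,-4.6)
E
```

```text
time_s: 10.3
position: [0.6213, 0.0508, 0.0963]
tcp_rot: [0.735, 0.678, 0.0, 0.0]
contact_force: [0.0, 0.1, -2.9]
width: 0.018
gripper_force: 45.0
time_s: 11.13
position: [0.4619, 0.0033, 0.1586]
tcp_rot: [0.735, 0.678, -0.001, -0.001]
contact_force: [0.8, 0.1, -2.9]
width: 0.0188
gripper_force: 45.0
scene 96 deck [629.1  36.8] trough [604.6  17.2]
scene 89 deck [632.5  78.5] trough [608.2  60.9]
scene 53 deck [506.9 -18.6] trough [476.7 -40.7]
top 54 deck [612.   25.7] trough [615.2  25.9]
top 50 deck [613.1  66.7] trough [616.3  67.8]
t 11.2333 pos [0.4652 0.0033 0.1596] yaw -4.65 tz [ 1.4e-03 -1.0e-04 -1.0e+00] w 0.0184 gf 45.0 F [-0.3 -0.2 -2.3]
turn first az units -0.008 shift units [-0.0148 -0.0022  0.2119] rows>= 2.0
```

View pics/s2.png

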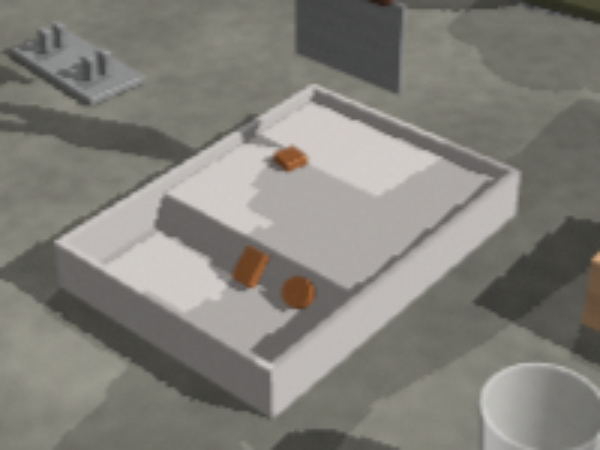

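Two pieces are in the trough at (250,265) and (298,292), seemingly leaning on the step. The third is still on the deck at (290,158). Now the second sweep.

```bash
python3 -m inch '[[[-0.015,-0.002,0.05,0,0,0,-1],[0,0,0.06,0,0,0,-1],[0,0,0.05,0,0,0,-1],[0,0,0.03,0,0,0,-1],[0,0,0.02,0,0,0,-1],[0,0,0.002,0,0,0,-1],[0,0.02,0,0,0,0,-1],[0,0.035,0,0,0,0,-1],[0,0.035,0,0,0,0,-1],[0,0.035,0,0,0,0,-1]]]'
python3 -m inch '[[[0,0.035,0,0,0,0,-1],[0,0.035,0,0,0,0,-1],[0,0.035,0,0,0,0,-1],[0,0.035,0,0,0,0,-1],[0,0.035,0,0,0,0,-1],[0,0.035,0,0,0,0,-1],[0,0.035,0,0,0,0,-1],[0,0.035,0,0,0,0,-1],[0,0.035,0,0,0,0,-1],[0,0.035,0,0,0,0,-1]]]'
python3 -m inch '[[[0,0.03,0,0,0,0,-1],[0,0.02,0,0,0,0,-1],[0,0,0,0,0,0,-1],[0,0,-0.08,0,0,0,-1],[0,0,-0.1,0,0,0,-1],[0,-0.08,0,0,0,0,-1],[0,-0.12,0,0,0,0,-1],[0,-0.12,0,0,0,0,-1],[0,-0.12,0,0,0,0,-1],[0,-0.05,0,0,0,0,-1]]]'
cat > m5.py <<'E'
from wr import *
import sys
for n in("scene","top"):
    p,d=bot.read_camera(n); k=bot.calibration(n); c=dict(mtx=k["mtx"],pose=k["pose"])
    if n=="scene": cv2.imwrite(f"pics/{sys.argv[1]}.png",cv2.resize(p[180:300,230:400,::-1],None,fx=4,fy=4))
    H,S,V=cv2.split(cv2.cvtColor(p,cv2.COLOR_RGB2HSV)); m=(S>120)&(H<20)
    w=np.zeros_like(m)
    if n=="top": w[130:268,262:360]=1
    else: w[170:280,240:395]=1
    for a,b in blobs(m&w): print(n,a,"deck",rect(b,c,.034)[:2],"trough",rect(b,c,.009)[:2])
to(.6,.03,.16,-4.6)
E
python3 m5.py s3
```

```text
time_s: 12.07
position: [0.5041, -0.0043, 0.0972]
tcp_rot: [0.735, 0.678, 0.001, 0.001]
contact_force: [-0.0, 0.4, -2.6]
width: 0.0191
gripper_force: 45.0
time_s: 12.9
position: [0.6077, -0.0128, 0.0956]
tcp_rot: [0.735, 0.678, -0.0, -0.0]
contact_force: [0.2, -0.3, -2.2]
width: 0.0184
gripper_force: 45.0
time_s: 13.73
position: [0.4708, -0.0015, 0.1487]
tcp_rot: [0.735, 0.678, -0.001, -0.001]
contact_force: [0.5, -0.8, -3.2]
width: 0.0188
gripper_force: 45.0
scene 95 deck [629.1  36.8] trough [604.6  17.2]
scene 90 deck [632.5  78.5] trough [608.2  60.9]
scene 68 deck [653.5  -4.7] trough [630.2 -26.2]
top 63 deck [627.9 -23.7] trough [631.4 -24.6]
top 54 deck [611.8  23.9] trough [615.1  24. ]
top 51 deck [613.1  66.7] trough [616.3  67.8]
t 13.8333 pos [ 0.4727 -0.0016  0.1494] yaw -4.62 tz [-3.e-04  0.e+00 -1.e+00] w 0.0187 gf 45.0 F [-0.3  0.5 -2.9]
turn first az units -0.004 shift units [ 0.1393  0.4144 -0.0355] rows>= 4.0
```

View pics/s3.png

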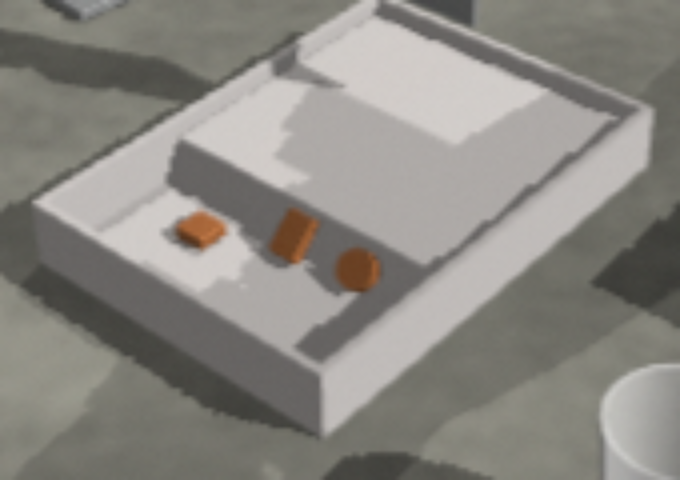

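All three pieces are in the trough, at (200,230), (293,236) and (357,269). Now to the rack, hovering just above the slot.

```bash
python3 -m inch '[[[0.05,-0.02,-0.03,0,0,0,-1],[0.11,-0.026,-0.02,0,0,0,-1],[0.11,-0.026,0,0,0,0,-1],[0.11,-0.026,0,0,0,0,-1],[0.11,-0.026,0,0,0,0,-1],[0.11,-0.026,0,0,0,0,-1],[0.11,-0.026,0,0,0,0,-1],[0.11,-0.026,0,0,0,0,-1],[0.11,-0.026,0,0,0,0,-1],[0.08,-0.01,0,0,0,0.13,-1]]]'
python3 -m inch '[[[0.004,0,0.05,0,0,0,-1],[0,0,0.05,0,0,0,-1],[0,0,0.02,0,0,0,-1],[0,0,0,0,0,0,-1],[0,0,0,0,0,0,-1]]]'
python3 -c "
from st import *
to(.4263,.3075,.126,-5.4)"
```

```text
time_s: 14.67
position: [0.4283, 0.3089, 0.1649]
tcp_rot: [0.739, 0.673, 0.001, -0.0]
contact_force: [0.5, -0.3, -2.5]
width: 0.0186
gripper_force: 45.0
time_s: 15.08
position: [0.4289, 0.3069, 0.1285]
tcp_rot: [0.74, 0.673, -0.0, -0.0]
contact_force: [-0.3, 0.7, -2.4]
width: 0.0182
gripper_force: 45.0
t 15.0833 pos [0.4289 0.3069 0.1285] yaw -5.44 tz [-4.e-04 -2.e-04 -1.e+00] w 0.0182 gf 45.0 F [-0.3  0.7 -2.4]
turn first az units -0.007 shift units [ 0.0012 -0.0087  0.0085] rows>= 1.0
```

```bash
python3 -m inch '[[[0.001,-0.009,0.01,0,0,0,-1],[0,0,0,0,0,0,-1],[0,0,0,0,0,0,-1]]]'
python3 - <<'E'
from wr import *
o=[]
for n,(x0,x1,y0,y1) in dict(scene=(405,525,195,290),top=(135,225,205,285)).items():
    p,d=bot.read_camera(n); k=bot.calibration(n); np.savez(n+"3.npz",p=p,d=d,mtx=k["mtx"],pose=k["pose"])
    o.append(cv2.resize(p[y0:y1,x0:x1,::-1],None,fx=3.8,fy=3.8,interpolation=cv2.INTER_CUBIC))
h=max(i.shape[0] for i in o)
cv2.imwrite("pics/hov.png",np.hstack([cv2.copyMakeBorder(i,0,h-i.shape[0],0,0,0) for i in o])); print(h,sum(i.shape[1] for i in o))
to(.4263,.3075,.126,-5.4)
E
```

```text
time_s: 15.33
position: [0.4262, 0.3075, 0.1263]
tcp_rot: [0.74, 0.673, 0.001, 0.0]
contact_force: [0.3, -0.6, -2.4]
width: 0.0186
gripper_force: 45.0
361 798
t 15.4333 pos [0.4263 0.3076 0.1263] yaw -5.43 tz [ 1.1e-03  6.0e-04 -1.0e+00] w 0.0184 gf 45.0 F [-0.6  0.3 -2.2]
turn first az units -0.005 shift units [-0.0002  0.0001  0.0011] rows>= 1.0
```

View pics/hov.png

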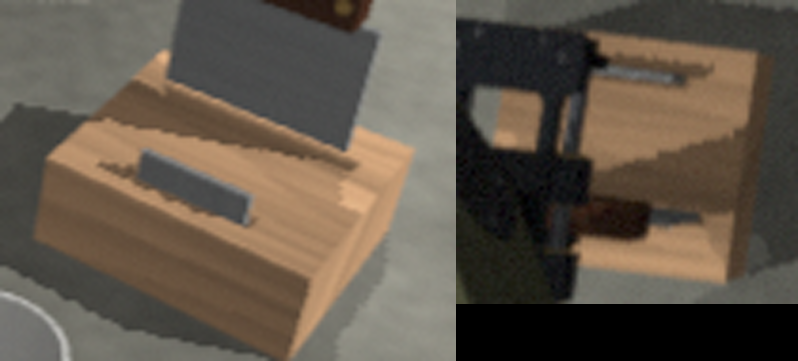

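The left crop (scene) shows the blade just above the slot, with its lower corners at about (168,78) and (348,150). The right crop (top) shows the blade's right end at about (702,217). I'll compare these with the slot ends.

Run:
```python
from h import *
s=np.load("scene3.npz");t=np.load("top3.npz"); s0=np.load("scene0.npz")
b=ray(np.array([[168,78],[348,150]])/3.8+[405,195],s,.0627); print("blade bottom scene",np.round(b,4),b.mean(0),np.linalg.norm(b[0]-b[1]))
print("blade end top cam",np.round(ray([[(702-456)/3.8+135,217/3.8+205]],t,.135),4))
# slot in scene0: predicted slot ends from wrist, and dark profile along its line
u=np.array([np.cos(np.radians(84.6)),np.sin(np.radians(84.6)),0]); c0=np.array([.4263,.3089,.055])
V=cv2.cvtColor(s0["p"],cv2.COLOR_RGB2HSV)[:,:,2].astype(np.float32)
n=np.array([u[1],-u[0],0])
for off in range(-8,9,1):
    T=np.arange(-70,71,5); q=proj(c0+np.outer(T,u)/1000+n*off/1000,s0).astype(np.float32)
    print(off,cv2.remap(V,q[:,:1].copy(),q[:,1:].copy(),cv2.INTER_LINEAR).ravel().astype(int).tolist())
```

```text
blade bottom scene [[0.4234 0.2589 0.0627]
 [0.4316 0.3567 0.0627]] [0.42750737 0.307809   0.0627    ] 0.09806955501779728
blade end top cam [[0.4251 0.2398 0.135 ]]
-8 [121, 152, 152, 151, 150, 149, 150, 150, 151, 153, 154, 148, 153, 155, 156, 155, 156, 154, 156, 153, 156, 154, 158, 160, 157, 160, 160, 161, 170]
-7 [120, 151, 152, 150, 145, 144, 146, 145, 147, 147, 148, 143, 148, 152, 153, 154, 155, 151, 155, 150, 155, 152, 156, 157, 154, 159, 161, 161, 169]
-6 [117, 150, 151, 148, 140, 138, 141, 139, 141, 141, 141, 138, 141, 146, 146, 146, 149, 144, 147, 143, 149, 144, 149, 149, 148, 158, 161, 160, 169]
-5 [115, 150, 150, 143, 133, 132, 135, 131, 135, 134, 134, 133, 134, 138, 140, 138, 141, 137, 140, 136, 141, 138, 142, 142, 140, 156, 161, 160, 169]
-4 [115, 149, 149, 139, 125, 125, 128, 124, 128, 126, 126, 128, 128, 131, 133, 131, 132, 129, 133, 129, 134, 130, 133, 133, 133, 154, 160, 159, 168]
-3 [116, 149, 149, 136, 119, 118, 121, 118, 121, 120, 119, 123, 122, 124, 126, 123, 125, 123, 126, 122, 127, 123, 126, 126, 125, 152, 157, 157, 167]
-2 [113, 150, 149, 134, 112, 112, 115, 1
[... 851 characters left out ...]
101, 98, 97, 105, 100, 106, 103, 99, 104, 101, 106, 102, 103, 103, 98, 104, 99, 104, 100, 141, 146, 145, 158]
5 [110, 148, 148, 146, 127, 102, 108, 104, 99, 112, 104, 113, 109, 103, 110, 106, 112, 106, 108, 108, 100, 108, 102, 107, 104, 141, 145, 144, 157]
6 [110, 147, 148, 147, 134, 113, 118, 114, 111, 121, 113, 122, 117, 111, 119, 113, 120, 113, 115, 115, 107, 116, 110, 114, 113, 141, 144, 143, 157]
7 [108, 146, 147, 147, 140, 124, 127, 124, 122, 130, 123, 131, 127, 121, 129, 124, 129, 122, 123, 123, 116, 124, 119, 122, 121, 140, 142, 142, 156]
8 [105, 146, 147, 146, 145, 133, 135, 133, 131, 137, 132, 138, 135, 130, 136, 132, 135, 130, 130, 131, 125, 130, 126, 128, 127, 138, 141, 140, 156]
```

```bash
python3 -m inch '[[[0,0.0035,0,0,0,0,-1],[0,0,0.01,0,0,0,-1],[0,0,0.01,0,0,0,-1],[0,0,0.01,0,0,0,-1],[0,0,0,0,0,0,-1]]]'
python3 -c "
from st import *
to(.4274,.3075,.0736,-5.4); print(bot.get_obs()['moment'])"
```

```text
time_s: 15.85
position: [0.4274, 0.3082, 0.1173]
tcp_rot: [0.74, 0.673, 0.001, -0.0]
contact_force: [0.7, 1.2, 1.6]
width: 0.0185
gripper_force: 45.0
t 15.85 pos [0.4274 0.3082 0.1173] yaw -5.42 tz [ 0.0011  0.0017 -1.    ] w 0.0185 gf 45.0 F [0.7 1.2 1.6]
turn first az units -0.003 shift units [-0.0027  0.      0.1455] rows>= 2.0
[0.16608131 0.13196298 0.00588466]
```

```bash
python3 -m inch '[[[0.003,0,0.006,0,0,0,-1],[0,0,0.006,0,0,0,-1],[0,0,0,0,0,0,-1],[0,0,0,0,0,0,-1]]]'
python3 -c "
from st import *
to(.4274,.3075,.0736,-5.4); print(bot.get_obs()['moment'])"
```

```text
time_s: 16.18
position: [0.4263, 0.3077, 0.1117]
tcp_rot: [0.74, 0.673, -0.001, -0.0]
contact_force: [0.2, 0.2, -2.8]
width: 0.0186
gripper_force: 45.0
t 16.1833 pos [0.4263 0.3077 0.1117] yaw -5.41 tz [-0.0019 -0.0016 -1.    ] w 0.0186 gf 45.0 F [ 0.2  0.2 -2.8]
turn first az units -0.002 shift units [0.     0.0041 0.1271] rows>= 1.0
[-0.07702582  0.05547137 -0.03317827]
```

```bash
python3 -m inch '[[[0,0,0.02,0,0,0,-1],[0,0,0.02,0,0,0,-1],[0,0,0.02,0,0,0,-1],[0,0,0,0,0,0,-1],[0,0,0,0,0,0,-1]]]'
python3 -c "
from st import *
to(.4274,.3075,.0736,-5.4); print(bot.get_obs()['moment'])"
```

```text
time_s: 16.6
position: [0.4263, 0.3079, 0.0939]
tcp_rot: [0.74, 0.673, -0.001, -0.0]
contact_force: [-0.1, 0.7, -3.0]
width: 0.0187
gripper_force: 45.0
t 16.6 pos [0.4263 0.3079 0.0939] yaw -5.42 tz [-0.0018 -0.0011 -1.    ] w 0.0187 gf 45.0 F [-0.1  0.7 -3. ]
turn first az units -0.003 shift units [-0.001   0.0038  0.0678] rows>= 1.0
[-0.0464094   0.05892192 -0.02637265]
```

Sliding freely. Now on to the floor.

```bash
python3 -m inch '[[[0,0,0.02,0,0,0,-1],[0,0,0.02,0,0,0,-1],[0,0,0.016,0,0,0,-1],[0,0,0.006,0,0,0,-1],[0,0,0.004,0,0,0,-1],[0,0,0,0,0,0,-1],[0,0,0,0,0,0,-1]]]'
```

```text
time_s: 17.18
position: [0.4271, 0.3083, 0.0753]
tcp_rot: [0.74, 0.673, 0.0, 0.0]
contact_force: [-0.0, -0.1, -2.4]
width: 0.0187
gripper_force: 45.0
```

```bash
python3 -m inch '[[[0,0,0.004,0,0,0,-1],[0,0,0.004,0,0,0,-1],[0,0,0.003,0,0,0,-1],[0,0,0,0,0,0,-1]]]'
```

```text
time_s: 17.52
position: [0.4279, 0.3086, 0.0736]
tcp_rot: [0.74, 0.673, 0.001, 0.0]
contact_force: [-0.3, -0.9, 4.7]
width: 0.0191
gripper_force: 45.0
```

Seated on the floor: upward force, TCP at 0.0736 as predicted. Now release and retreat.

```bash
python3 -m inch '[[[0,0,-0.002,0,0,0,-0.1],[0,0,0,0,0,0,-0.1],[0,0,0,0,0,0,-0.1],[0,0,0,0,0,0,-0.1],[0,0,0,0,0,0,-0.1],[0,0,0,0,0,0,-0.1],[0,0,0,0,0,0,-0.1]]]'
python3 -m inch '[[[0,0,-0.03,0,0,0,-0.1],[0,0,-0.06,0,0,0,-0.1],[0,0,-0.1,0,0,0,-0.1],[0,0,-0.1,0,0,0,-0.1],[0,0,-0.1,0,0,0,-0.1],[0,0,-0.08,0,0,0,-0.1],[0,0,0,0,0,0,-0.1],[0,0,0,0,0,0,-0.1]]]'
python3 - <<'E'
from wr import *
c=wrist("w9"); p=c["p"]; H,S,V=cv2.split(cv2.cvtColor(p,cv2.COLOR_RGB2HSV))
for a,m in blobs((S>130)&(H<12)&(V>25)&(V<130),60)[:4]:
    ys,xs=np.nonzero(m); print(a,xs.min(),xs.max(),ys.min(),ys.max(),rect(m,c,.108),"z",np.round(c["pose"][2,3]-np.median(c["d"][m]),3))
P=c["pose"];M=c["mtx"]; d=c["d"]; ys,xs=np.mgrid[:400,:640]
q=np.stack([(xs-M[0,2])/M[0,0]*d,-(ys-M[1,2])/M[1,1]*d,-d],-1)@P[:3,:3].T+P[:3,3]
k=(abs(q[...,0]-.427)<.012)&(abs(q[...,1]-.308)<.045)&(q[...,2]>.08)&(q[...,2]<.13)
print("handle top z",k.sum(),np.percentile(q[k][:,2],[10,50,90,98]),q[k].mean(0))
to(.42,.3,.2,-5.4)
for a in ("s",):
    import subprocess
E
python3 m5.py s9
```

```text
time_s: 18.1
position: [0.4269, 0.3083, 0.0724]
tcp_rot: [0.74, 0.673, -0.0, -0.0]
contact_force: [0.6, -0.1, -0.2]
width: 0.0429
gripper_force: 0.0
time_s: 18.77
position: [0.4281, 0.3089, 0.2161]
tcp_rot: [0.74, 0.673, 0.002, 0.0]
contact_force: [-0.7, -0.1, -0.8]
width: 0.0427
gripper_force: 0.0
1777 308 328 144 231 [427.6 308.2  79.5  18.4  84.5] z 0.102
handle top z 1952 [0.10698758 0.10860441 0.10963438 0.11019618] [0.42788583 0.31014254 0.10784389]
t 18.8167 pos [0.4271 0.3083 0.2139] yaw -5.42 tz [ 7.e-04  4.e-04 -1.e+00] w 0.0429 gf 0.0 F [ 0.   0.8 -0.5]
turn first az units -0.003 shift units [-0.0299 -0.0208  0.0463] rows>= 1.0
scene 97 deck [629.1  36.8] trough [604.6  17.2]
scene 89 deck [632.5  78.5] trough [608.2  60.9]
scene 68 deck [653.5  -4.7] trough [630.2 -26.2]
top 64 deck [627.9 -23.7] trough [631.4 -24.6]
top 58 deck [612.   25.7] trough [615.2  25.9]
top 49 deck [614.2  66.8] trough [617.5  67.8]
t 18.9167 pos [0.4261 0.3078 0.2117] yaw -5.42 tz [-0.0026 -0.0015 -1.    ] w 0.0425 gf 0.0 F [-0.4 -0.3  0.1]
turn first az units -0.137 shift units [-0.8667  0.6649  0.1723] rows>= 9.0
```

Run:
```python
from station import bot; import cv2
p,_=bot.read_camera("scene"); cv2.imwrite("pics/final.png",p[:,:,::-1])
```

```text
(no output)
```

View pics/final.png

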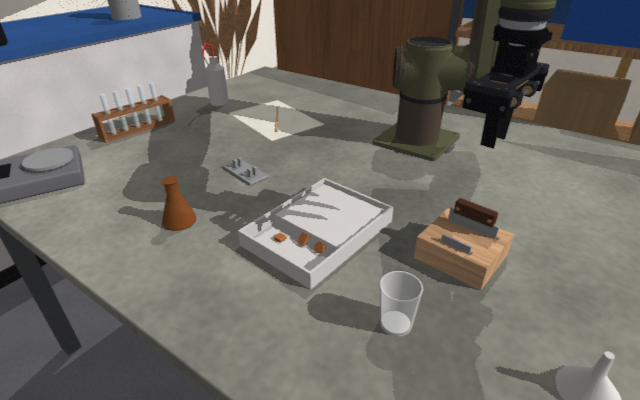

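The final picture shows the scraper seated in the rack at (475,218) with its handle top at 0.108 m, as expected when fully home. The three pieces are in the trough at (280,237), (303,240) and (320,247), and the beaker, flask and card have not moved.

```bash
python3 -c "
from station import bot
print(bot.finish_job())"
```

```text
the job is handed in; nothing more can be done
None
```

The job is handed in: all three pieces are in the trough (two of them leaning against the step rather than lying flat), the scraper is fully home in the long slot and released, and the beaker, flask and card scraper look unmoved in the final picture.

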